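# Start the wing screw in the nut plate without cross-threading

### The job

Take the middle-sized of the three steel wing screws out of the rack, leave the other two where they hang, and stand it in the threaded boss of the nut plate with its wing in line with the plate's long sides. Feel for the thread: turn the screw backward (counter-clockwise seen from above) until it drops a few millimetres into the start of the thread, then turn it forward (clockwise) about one full turn. Finish still gripping the started screw by its wing, upright in the boss; do not let go at the end.

Things in the scene. Friction and masses are not known exactly. Their poses are not given: they have to be found in the camera images.
- screw_mid_grip (a point): middle-sized steel wing screw, the one that fits: centre of its wing, a flat upright plate 44 mm long (along x), 12 mm thick (y), 36 mm high (z = screw axis, up). A neck 12 mm long joins it to a flange below. Grip the wing's flat sides from above; alike after half a turn. About 0.1 to 0.2 kg
- screw_mid_seat (a point): same screw: centre of its flange's underside, 34 mm below the wing's centre (flange 42 mm across, 4 mm thick). Below hangs the shank, 17 mm across, its tapered tip 56 mm down. Two thread lugs stand out of it at +x and -x, in line with the wing, 32 mm down, 25.4 mm across both
- screw_small_grip (a point): centre of the wing of the smallest screw, wrong size: same build, wing 34 mm long, flange 38 mm, shank 13 mm across. Leave it hanging in the rack
- screw_big_grip (a point): centre of the wing of the biggest screw, wrong size: same build, wing 54 mm long, flange 46 mm, shank 24 mm across. Leave it hanging in the rack
- rack: fixed rack of dark sheet steel, 250 mm along its y, 60 mm along x; origin on the table under its centre. The top sheet, 78 mm above the table, has three 34 mm holes in a row along y, 78 mm apart; the screws hang in them by their flanges in any order, wings within 20 degrees of the row. Lift a screw 62 mm to clear the sheet, 115 mm to pass over the others
- boss_mouth (a point): centre of the open top of the steel boss (42 mm outside, bore 29 mm, 60 mm deep), 74 mm above the table, z up. Way for the shank 20 mm wide. Set in with the wing along this x (within 8 degrees, either way round) and let down, the lugs stand on a flat, wing centre 61 mm above the mouth. From there the hidden thread start lies 20 to 85 degrees counter-clockwise, differing each time
- nut_plate: fixed aluminium plate 112 mm long (x), 64 mm wide (y), 14 mm thick, carrying the boss at its centre; origin on the table. Thread: turned counter-clockwise under its weight or a push of about 5 N the screw drops 6 mm at the start (wing centre 55 mm above the mouth; not if held up), and can go 20 degrees more. Turned clockwise undropped it meets a stop
- boss_axis (a point): point on the boss's axis 40 mm above the table. After the drop, turning clockwise screws the screw down 14 mm a turn (right-hand, about 1 mm axial play); after one turn its wing centre is about 41 mm above the mouth, with a gap of about 7 mm under the flange. It turns easily and stays where left; follow it down while turning. Several grasps may be used
- screw_mid_wing_end (a point): same screw: one end of its wing, 22 mm from the wing's centre along its x, at the same height; shows which way the wing points

How it is judged:
By the outcome, as a careful person would: the job done as asked, in the order asked, and still so for the second after the job is handed in, while the arm keeps its last pose, push and grip.
It also fails if it takes over 72 s, if anything falls off the work surface, if the arm or the gripper's body presses on something with over 40 N, if the wrist force passes 120 N, or if a joint passes its speed limit or range.

### The arm

A 6-joint arm with a two-finger parallel gripper is mounted at the origin on a cart in front of the work surface, level with it; the furniture and walls round the work are solid. World frame = base frame: x ahead of the robot, y to its left, z up, the work surface at z = 0. Lengths are in m, angles in rad, forces in N, time in s.
With the tool pointing down it reaches from about 0.3 to 0.875 m from the base axis. Payload 6.4 kg.
Tool frame: the origin (TCP) lies on the centre line of the jaws, within the pads' length; the fingertips stand 8 mm ahead of it and the grasp point (between the pads) lies 11 mm behind it (r.finger_overhang is the distance from the TCP to the fingertips, in m); z points along the fingers, y is the line along which they close (so a half turn about z gives the same grasp; the last joint's range is limited). The gripper opens to 88 mm and grips with 3 to 60 N. Pads are 18 mm wide; open, the fingers measure 123 mm over their backs; the gripper's body (75 mm by 187 mm) begins 45 mm behind the grasp point.
Start: joints at [-1.311, 0.181, 1.607, -0, 1.354, -0.206], TCP at [0.258, -0.514, 0.247] pointing down, gripper open.
Joint ranges: [-2.99, 2.99], [-0.89, 2.07], [0.3, 2.58], [-1.14, 4.28], [0, 2.63], [-3.12, 3.12]. Speed limits (rad/s): [2.57, 2.57, 3.01, 3.14, 3.14, 3.14].

### API

Orientations are given as a rotation vector (axis times angle).
In Python, from rig import r, capture, hand_in, find_in gives the robot as it stands.
- The arm moves only by the tool apply_moves, never from a script. Its argument "deltas" is a list of rows, each a list of 7 numbers: the turn, a rotation vector about the tool's x, y, z in rad, then the shift along the tool's x, y, z in cm, then the gripper command: -1 is fully open, 1 is shut, values between are in proportion. In form: [[ax, ay, az, x, y, z, fingers], ...]. A call has 1 to 20 rows; each row shifts and turns the commanded pose from where the row before left it, along the tool's axes as they then stand; what a row does not reach is not made up. A row lasts 1/10 s, in which the tool goes at most 50 mm and 8.59 degrees, less where a joint would pass 70% of its speed; a pose out of reach is approached as far as the arm can. A call with a gripper value outside its range is refused whole. The fingers move at their own pace and stop on an object; "newtons" is the grip in N (left out, the last holds). Time passes only in rows, so rows that do not move let the fingers close. It gives the time, the measured TCP pose, the force, the opening and the grip force at its end, in the units of the state.
- r.state(): the state, without advancing time (a new reading comes with each control period).
- capture(name): name is "scene" or "top"; returns a dict with "image" (400x640x3 uint8, red, green, blue), "range_z" (400x640 float32, m along the optical axis (not along the pixel's ray), 0 where there is no reading), "camera_matrix" (3x3 intrinsics, pixels), "R" (3x3) and "t" (3): a world point X has camera coordinates R X + t. Camera axes: x right, y down, z forward; pixel columns grow to the right and rows downward; lengths in m; the calibration is good to about 2 mm. A picture is of the moment at which its call begins.
- hand_in(): hands the job in; it is judged then, once.
Trained networks look in the newest picture that a camera, given by its name, has taken for a name from the list of things; names that differ only in an ending like _2 or _b are one class to them, and where a whole thing is asked for, a point or a joint stands for the part that bears it (a point fixed in the world has none). Each returns a list of dicts, best first, with "conf" (0 to 1); they miss things now and then, are a little off and sometimes report something else, mostly with a low value. They report only what shows in the picture. A call takes as long as a camera call.
- find_in(query, camera): "xy" ([column, row] in pixels, amid what is visible of it).
The state is a dict: "clock": time; "q": joint angles; "dq": joint speeds; "tau": joint torques, N m; "ee_pos": TCP position; "tool_rot": TCP orientation; "wrist_force": force on the tool from outside, world axes, zero at the start; "wrist_torque": the same for the moment, N m; "opening": opening from 0.0 (shut) to 1.0 (fully open); "finger_force": force on a finger pad.
Only numpy, scipy, OpenCV 4.12 (cv2) and the standard library are available. Lean on these libraries where they do the work, as an engineer would, in place of code of your own. Each camera call takes 0.05 s, during which the arm holds its last target. There are 200 camera calls.

## Working session

There is one attempt and no reset: what is moved stays moved. The work goes in short steps, Python scripts to look and compute and a tool call to move; the robot and the scene stay as the last step left them, time stands still between calls to the robot, and variables do not carry over. Pictures are saved under pics/ and viewed, at most 10 in all, crops included, and the job is handed in when it is done.

Besides the shell and the picture viewer there is one more tool, called after ">>>" by a JSON object that holds its "fn" and its "kwargs". apply_moves: Moves the arm, as the interface text tells. Its arguments: {"type":"object","properties":{"deltas":{"type":"array","items":{"type":"array","items":{"type":"number"}}},"newtons":{"type":"number"}},"required":["deltas"]}

```bash
mkdir -p pics; cat > h.py <<'E'
import numpy as np, cv2
from rig import r, capture, hand_in, find_in
def world(c,uv,z=None):
    K,R,t=c["camera_matrix"],c["R"],c["t"]
    d=np.linalg.solve(K,[uv[0],uv[1],1.])
    if z is None:
        u,v=int(round(uv[0])),int(round(uv[1])); return R.T@(d*c["range_z"][v,u]-t)
    o=-R.T@t; w=R.T@d; return o+w*(z-o[2])/w[2]
def cloud(c):
    K,R,t=c["camera_matrix"],c["R"],c["t"]
    v,u=np.mgrid[:400,:640]; Z=c["range_z"]
    P=np.stack([(u-K[0,2])/K[0,0]*Z,(v-K[1,2])/K[1,1]*Z,Z],-1)
    return (P-t)@R, Z>0
E
python3 - <<'E'
from h import *
for n in ("scene","top"):
    c=capture(n); cv2.imwrite(f"pics/{n}0.png",c["image"][...,::-1])
    print(n,"campos",(-c["R"].T@c["t"]).round(3))
    for q in ["screw_mid_grip","screw_mid_seat","screw_small_grip","screw_big_grip","rack","boss_mouth","nut_plate","screw_mid_wing_end"]:
        for f in find_in(q,n)[:3]: print(q,np.round(f["xy"],1),round(f["conf"],2),world(c,f["xy"]).round(3))
s=r.state();print(s["ee_pos"],s["tool_rot"],s["wrist_force"],r.finger_overhang)
E
```

```text
scene campos [0.12  0.405 0.689]
screw_mid_grip [251.1 185. ] 0.68 [0.662 0.108 0.099]
screw_mid_seat [253.1 183.6] 0.71 [0.662 0.103 0.1  ]
screw_small_grip [217.3 205.8] 0.74 [0.659 0.185 0.098]
screw_small_grip [252.  186.3] 0.45 [0.661 0.107 0.096]
screw_big_grip [285.7 165.9] 0.8 [0.662 0.024 0.098]
rack [240.2 204.4] 0.89 [0.652 0.142 0.077]
boss_mouth [420.1 202.5] 0.81 [ 0.466 -0.171  0.014]
boss_mouth [251.7 183.9] 0.47 [0.662 0.106 0.101]
nut_plate [413.9 201.5] 0.61 [ 0.477 -0.165  0.012]
screw_mid_wing_end [250.  178.6] 0.62 [0.663 0.108 0.115]
top campos [ 0.484 -0.008  0.929]
screw_mid_grip [264.8 145.6] 0.89 [0.66  0.099 0.122]
screw_mid_seat [264.  147.5] 0.71 [0.662 0.104 0.095]
screw_small_grip [227.7 146.2] 0.54 [0.661 0.175 0.112]
screw_big_grip [303.2 146.1] 0.56 [0.662 0.023 0.111]
screw_big_grip [226.  145.8] 0.41 [0.661 0.178 0.115]
rack [258.3 152.9] 0.81 [0.654 0.118 0.078]
rack [265.9 143.4] 0.47 [0.663 0.096 0.131]
boss_mouth [390.5 233.8] 0.92 [ 0.485 -0.169  0.013]
nut_plate [395.9 234.5] 0.64 [ 0.483 -0.172  0.057]
nut_plate [227.4 148.6] 0.16 [0.66  0.18  0.094]
screw_mid_wing_end [265.7 143.2] 0.78 [0.663 0.096 0.131]
[ 0.25829831 -0.51373471  0.24671379] [-3.05675019e+00 -7.25108004e-01 -6.52285822e-05] [ 1.67475106 -0.44596055 -0.08255369] 0.008
```

```bash
python3 - <<'E'
from h import *
im=cv2.imread("pics/top0.png"); im2=cv2.imread("pics/scene0.png")
a=cv2.resize(im[100:280,180:460],None,fx=2.85,fy=2.85,interpolation=cv2.INTER_CUBIC)
cv2.imwrite("pics/topcrop.png",a)
cv2.imwrite("pics/scenecrop.png",cv2.resize(im2[110:290,170:480],None,fx=2.5,fy=2.5))
C=[]
for n in("top","scene"):
    c=capture(n);P,m=cloud(c);C.append(P[m])
    print(n,"top-fit")
    for y in(.023,.1,.178):
        q=P[m];q=q[(abs(q[:,1]-y)<.036)&(abs(q[:,0]-.66)<.04)&(q[:,2]>.10)]
        tp=q[q[:,2]>.122]
        if len(tp)>5:
            for lab,t in(("all",q),("top",tp)):
                (cx,w,an)=cv2.minAreaRect((t[:,:2]*1000).astype(np.float32)); print(lab,len(t),np.round(cx,1),np.round(w,1),round(an,1),t[:,2].max().round(3))
    q=P[m];q=q[(abs(q[:,1]+.17)<.1)&(abs(q[:,0]-.48)<.1)]
    t=q[(q[:,2]>.066)&(q[:,2]<.085)]; print("boss",len(t),[np.round(v,4) for v in cv2.minEnclosingCircle((t[:,:2]*1000).astype(np.float32))],np.median(t[:,2]))
    t=q[(q[:,2]>.008)&(q[:,2]<.02)]; print("plate",len(t),cv2.minAreaRect((t[:,:2]*1000).astype(np.float32)))
E
```

```text
top top-fit
all 230 [667.3  24.5] [12.7 52.1] 2.9 0.134
top 169 [667.3  24.5] [12.7 52.1] 2.9 0.134
all 189 [666.6 101.8] [43.8 12.3] 71.3 0.134
top 143 [666.6 102. ] [43.3 12.3] 71.3 0.134
all 165 [665.6 179.9] [12.7 33.8] 20.4 0.133
top 113 [665.6 179.9] [12.7 33.6] 20.7 0.133
boss 225 [array([ 487.0656, -192.8974]), np.float64(21.0525)] 0.07330466606319855
plate 1143 ((462.57269287109375, -193.82354736328125), (164.41456604003906, 74.55036926269531), 1.4129201173782349)
scene top-fit
all 367 [665.8  26.9] [14.2 54.3] 0.8 0.131
top 164 [666.5  26.8] [12.9 54.1] 1.8 0.131
all 349 [665.2 104.8] [44.2 13.7] 70.5 0.132
top 155 [665.5 104.9] [43.7 13.3] 69.7 0.132
all 275 [664.3 183. ] [13.7 33.6] 15.9 0.131
top 125 [665. 183.] [13.6 33.5] 19.6 0.131
boss 228 [array([ 485.765 , -190.2656]), np.float64(21.5303)] 0.0723639117238345
plate 909 ((486.8680419921875, -190.63858032226562), (114.09718322753906, 66.82984924316406), 6.872242450714111)
```

View pics/topcrop.png

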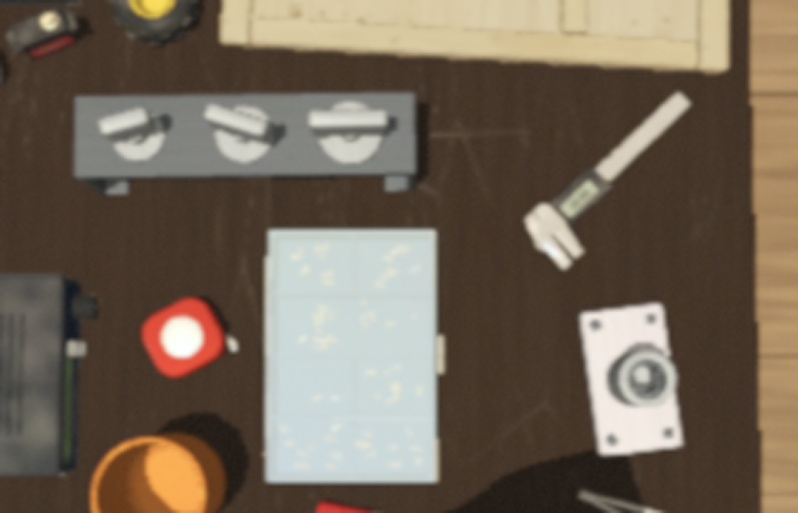

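View pics/scenecrop.png

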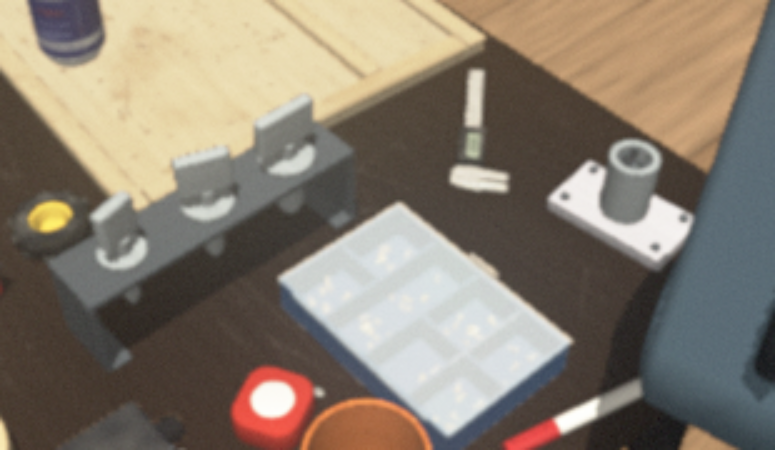

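The crops show the rack with the small, mid and big screws left to right (mid wing at about (238,120) in the top crop). The boss is at (643,375), on a plate tilted about 6° from x. Both cameras put the mid wing at about (0.666, 0.103) at 70.5°, and the boss at (0.4865, -0.1915). I'll move above the mid screw.

>>> {"fn": "apply_moves", "kwargs": {"deltas": [[0,0,0,4.0,-2.3,0,-1],[0,0,0,4.0,-2.3,0,-1],[0,0,0,4.0,-2.3,0,-1],[0,0,0,4.0,-2.3,0,-1],[0,0,0,4.0,-2.3,0,-1],[0,0,0,4.0,-2.3,0,-1],[0,0,0,4.0,-2.3,0,-1],[0,0,0,4.0,-2.3,0,-1],[0,0,0,4.0,-2.3,0,-1],[0,0,0,4.0,-2.3,0,-1],[0,0,0,4.0,-2.3,0,-1],[0,0,0,4.0,-2.3,0,-1],[0,0,0,4.0,-2.3,0,-1],[0,0,0,4.0,-2.3,0,-1],[0,0,0,4.0,-2.3,0,-1],[0,0,0,4.0,-2.3,0,-1],[0,0,-0.14,0,0,0,-1],[0,0,-0.14,0,0,0,-1],[0,0,-0.14,0,0,0,-1],[0,0,-0.14,0,0,0,-1]], "newtons": 30}}

```text
clock: 3.0
ee_pos: [0.6648, 0.1028, 0.2464]
tool_rot: [-2.732, -1.55, 0.001]
wrist_force: [-0.2, 0.2, 0.9]
opening: 1.0
finger_force: 0.0
```

>>> {"fn": "apply_moves", "kwargs": {"deltas": [[0,0,-0.14,0,0,0,-1],[0,0,-0.065,0,0,0,-1],[0,0,0,0,0,0,-1]]}}

```text
clock: 3.3
ee_pos: [0.6648, 0.1025, 0.2466]
tool_rot: [-2.565, -1.814, 0.0]
wrist_force: [-0.6, 0.3, 0.2]
opening: 0.999
finger_force: 0.0
```

```bash
cat >> h.py <<'E'
def goto(xyz,wing=None):
    "tool-frame delta (rad about z, cm) to TCP xyz with tool y perpendicular to wing angle (deg)"
    from scipy.spatial.transform import Rotation as Ro
    s=r.state();R=Ro.from_rotvec(s["tool_rot"]).as_matrix();p=np.array(s["ee_pos"])
    d=R.T@(np.array(xyz)-p)*100
    a=np.degrees(np.arctan2(R[1,1],R[0,1]))
    print("t",round(s["clock"],2),"p",p.round(4),"q6",round(s["q"][5],3),"F",np.round(s["wrist_force"],1),"open",round(s["opening"],3),"ff",round(float(np.max(s["finger_force"])),1),"tilt",R[2].round(3))
    print("shift cm",d.round(2),"yaw(y)",a.round(2),end=" ")
    if wing is not None:
        e=(wing-90-a+90)%180-90; print("az",round(-np.radians(e),4))
E
python3 - <<'E'
from h import *
goto([.666,.1035,.102],70.6)
E
```

```text
t 3.3 p [0.6648 0.1025 0.2466] q6 0.316 F [-0.6  0.3  0.2] open 0.999 ff 0.0 tilt [-0. -0. -1.]
shift cm [ 0.14  0.09 14.46] yaw(y) -19.45 az -0.0009
```

>>> {"fn": "apply_moves", "kwargs": {"deltas": [[0,0,0,0.1,0.1,4,-1],[0,0,0,0,0,4,-1],[0,0,0,0,0,3.5,-1],[0,0,0,0,0,2,-1],[0,0,0,0,0,0.9,-1],[0,0,0,0,0,0,-1],[0,0,0,0,0,0,1],[0,0,0,0,0,0,1],[0,0,0,0,0,0,1],[0,0,0,0,0,0,1],[0,0,0,0,0,0,1],[0,0,0,0,0,0,1],[0,0,0,0,0,0,1],[0,0,0,0,0,0,1]], "newtons": 30}}

```text
clock: 4.7
ee_pos: [0.666, 0.1031, 0.1027]
tool_rot: [-2.565, -1.814, 0.0]
wrist_force: [-0.5, 0.0, -0.3]
opening: 0.297
finger_force: 0.0
```

>>> {"fn": "apply_moves", "kwargs": {"deltas": [[0,0,0,0,0,0,1],[0,0,0,0,0,0,1],[0,0,0,0,0,0,1],[0,0,0,0,0,0,1],[0,0,0,0,0,0,1]]}}

```text
clock: 5.2
ee_pos: [0.6662, 0.1031, 0.1028]
tool_rot: [2.565, 1.813, 0.0]
wrist_force: [1.0, -0.5, 0.6]
opening: 0.136
finger_force: 39.0
```

>>> {"fn": "apply_moves", "kwargs": {"deltas": [[0,0,0,0,0,-1,1],[0,0,0,0,0,-2,1],[0,0,0,0,0,-3,1],[0,0,0,0,0,-4,1],[0,0,0,0,0,-3,1],[0,0,0,0,0,-1,1],[0,0,0,-1.75,-0.4,0,1],[0,0,0,-3.5,-0.7,0,1],[0,0,0,-3.5,-0.7,0,1],[0,0,0,-4,-0.9,0,1],[0,0,0,-4,-0.9,0,1],[0,0,0,-4,-0.9,0,1],[0,0,0,-4,-0.9,0,1],[0,0,0,-4,-0.8,0,1],[0,0,0,-3,-0.6,0,1],[0,0,0,-2,-0.4,0,1],[0,0,0.1,0,0,0,1],[0,0,0.13,0,0,0,1],[0,0,0.14,0,0,0,1],[0,0,0.14,0,0,0,1]]}}

```text
clock: 7.2
ee_pos: [0.4849, -0.1907, 0.2415]
tool_rot: [-2.941, -1.098, 0.002]
wrist_force: [0.0, -0.2, -1.7]
opening: 0.134
finger_force: 38.9
```

>>> {"fn": "apply_moves", "kwargs": {"deltas": [[0,0,0.14,0,0,0,1],[0,0,0.14,0,0,0,1],[0,0,0.14,0,0,0,1],[0,0,0.1,0,0,0,1],[0,0,0.08,0,0,0,1],[0,0,0,0,0,0,1],[0,0,0,0,0,0,1]]}}

```text
clock: 7.9
ee_pos: [0.4852, -0.1908, 0.242]
tool_rot: [-3.135, -0.193, 0.002]
wrist_force: [-0.3, 0.5, -0.5]
opening: 0.136
finger_force: 39.0
```

```bash
python3 - <<'E'
from h import *
goto([.4865,-.1915,.233],7)
ims=[]
for n,b in(("scene",(340,100)),("top",(310,150))):
    c=capture(n); ims.append(cv2.resize(c["image"][b[1]:b[1]+150,b[0]:b[0]+100+30],None,fx=3,fy=3,interpolation=cv2.INTER_CUBIC))
    P,m=cloud(c);q=P[m]; q=q[(abs(q[:,1]+.19)<.1)&(abs(q[:,0]-.48)<.1)]
    for lo,hi in((.008,.02),(.066,.08),(.12,.19),(.19,.21)):
        t=q[(q[:,2]>lo)&(q[:,2]<hi)]
        if len(t)>8: print(n,lo,len(t),t.mean(0).round(4),[np.round(v,1) for v in cv2.minAreaRect((t[:,:2]*1000).astype(np.float32))])
cv2.imwrite("pics/over.png",np.hstack(ims)[...,::-1])
E
```

```text
t 7.9 p [ 0.4852 -0.1908  0.242 ] q6 0.845 F [-0.3  0.5 -0.5] open 0.136 ff 39.0 tilt [-0.001 -0.001 -1.   ]
shift cm [0.12 0.09 0.9 ] yaw(y) -82.95 az 0.0008
scene 0.008 925 [ 0.48   -0.1841  0.0137] [array([ 470.3, -190.2]), array([148.3,  75.3]), np.float64(0.7)]
scene 0.066 222 [ 0.4855 -0.1889  0.0717] [array([ 485.7, -189.1]), array([40.5, 39.2]), np.float64(35.5)]
scene 0.12 103 [ 0.4826 -0.1845  0.179 ] [array([ 484.3, -187.5]), array([24.6, 15.6]), np.float64(17.4)]
scene 0.19 77 [ 0.482  -0.1837  0.1991] [array([ 482.8, -184.5]), array([16.4,  9.1]), np.float64(31.0)]
top 0.008 406 [ 0.5056 -0.1953  0.0144] [array([ 463. , -187.4]), array([ 66.5, 164.3]), np.float64(89.6)]
top 0.066 77 [ 0.4805 -0.1935  0.0714] [array([ 484.4, -193.8]), array([33.2, 21.6]), np.float64(2.5)]
```

View pics/over.png

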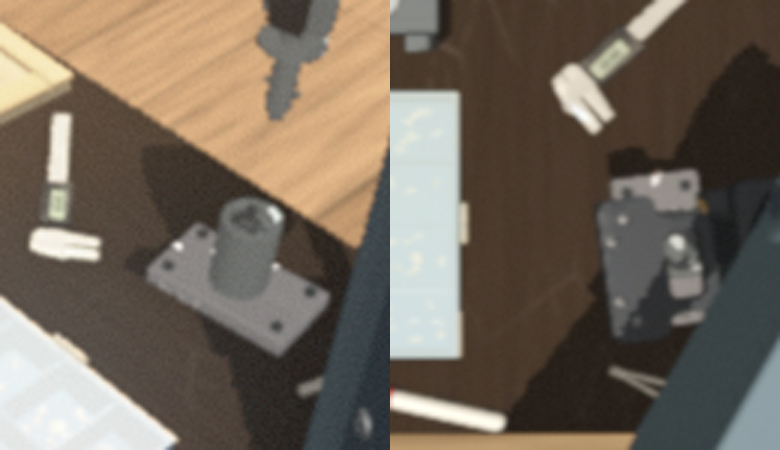

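The left half shows the screw shank hanging above the boss (tip at about (278,115), mouth at (253,213)), slightly to one side in this oblique view. I'll fit both cylinders in this one camera to get the relative offset.

```bash
python3 - <<'E'
from h import *
from scipy.optimize import least_squares
c=None
Ps=[]
for _ in range(4):
    c=capture("scene");P,m=cloud(c);Ps.append(P[m])
q=np.vstack(Ps)
v=(-c["R"].T@c["t"]); 
def fit(lo,hi,r0,x0,gate):
    t=q[(q[:,2]>lo)&(q[:,2]<hi)&(np.hypot(q[:,0]-x0[0],q[:,1]-x0[1])<gate)]
    f=lambda p:(np.hypot(t[:,0]-p[0],t[:,1]-p[1])-r0)*1000
    s=least_squares(f,x0,loss="soft_l1"); print(lo,r0,len(t),s.x.round(4),"rms",np.sqrt(np.mean(np.minimum(abs(f(s.x)),5)**2)).round(2)); return s.x
b=fit(.02,.068,.021,[.486,-.19],.028)
for lo,hi in((.190,.213),(.19,.2),(.2,.212)): fit(lo,hi,.0085,[.485,-.189],.016)
fit(.2185,.2205,.021,[.485,-.189],.027); fit(.213,.224,.021,[.485,-.189],.027)
# silhouette: lateral angle of edges as seen from camera, per height
K,R,t=c["camera_matrix"],c["R"],c["t"]
def pr(X): p=K@(R@np.array(X)+t); return p[:2]/p[2]
print("axis px boss .07",pr([*b,.07]),"shank .2",pr([.4852,-.1908,.2]),pr([.4852,-.1908,.165]))
Z=c["range_z"]
for row in range(int(pr([.4852,-.1908,.205])[1])-2,int(pr([.4852,-.1908,.161])[1])+3,2): print(row,np.round(Z[row,420:446],2))
print(pr([.4862,-.1908,.2])-pr([.4852,-.1908,.2]),pr([.4852,-.1898,.2])-pr([.4852,-.1908,.2]))
E
```

```text
0.02 0.021 1659 [ 0.4869 -0.1911] rms 2.24
0.19 0.0085 314 [ 0.486  -0.1897] rms 0.97
0.19 0.0085 171 [ 0.486  -0.1897] rms 0.99
0.2 0.0085 143 [ 0.486  -0.1898] rms 0.95
0.2185 0.021 149 [ 0.4869 -0.1907] rms 2.96
0.213 0.021 790 [ 0.4888 -0.1942] rms 3.8
axis px boss .07 [422.85634561 173.21359503] shank .2 [435.31820626 121.46685768] [431.85055421 136.6844127 ]
117 [2.41 2.41 2.4  2.4  2.4  2.41 2.4  2.4  0.79 0.79 0.79 0.79 0.79 0.79
 0.79 0.79 0.79 0.79 0.79 0.79 0.79 0.79 0.78 0.79 0.79 0.79]
119 [2.39 2.38 2.38 2.39 2.38 2.39 2.4  2.39 2.38 2.38 2.38 0.81 0.79 0.79
 0.79 0.78 0.79 0.78 0.78 0.79 0.78 0.78 0.79 0.79 0.79 2.38]
121 [2.37 2.38 2.38 2.38 2.37 2.36 2.38 2.37 2.38 2.38 0.82 0.81 0.81 0.81
 0.8  0.8  0.8  0.8  0.8  0.81 2.38 2.37 2.39 2.38 2.37 2.38]
123 [2.37 2.37 2.36 2.37 2.36 2.36 2.37 2.37 2.37 2.37 0.81 0.81 0.81 0.81
 0.81 0.8  0.81 0.81 0.81 0.81 2.38 2.37 2.36 2.36 2.37 2.37]
125 [2.35 2.35 2.35 2.35 2.34 2.36 2.35 0.83 0.83 0.82 0.82 0.81 0.81 0.81
 0.81 0.81 0.81 0.81 0.81 2.34 2.35 2.35 2.37 2.35 2.35 2.34]
127 [2.33 2.33 2.34 2.35 2.34 2.33 2.34 2.33 2.3
[... 262 characters left out ...]
.31 2.32 0.83 0.82 0.82 0.82 0.82 0.82
 0.82 0.   0.82 0.82 0.82 2.32 2.33 2.32 2.32 2.32 2.31 2.32]
133 [2.3  2.3  2.31 2.3  2.3  2.31 2.3  2.31 0.83 0.83 0.82 0.82 0.82 0.82
 0.82 0.82 0.82 2.31 2.3  2.31 2.3  2.31 2.31 2.31 2.3  2.3 ]
135 [2.3  2.3  2.29 2.3  2.29 2.3  2.3  2.29 0.83 0.83 0.83 0.83 0.82 0.82
 0.82 0.83 0.83 2.26 2.29 2.29 2.3  2.3  2.29 2.29 2.29 0.  ]
137 [2.28 2.28 2.28 2.28 2.28 2.27 2.28 2.28 2.28 0.83 0.83 0.83 0.83 0.83
 0.83 2.28 2.28 2.28 2.28 2.28 2.28 2.29 2.27 2.28 2.28 2.29]
139 [2.27 2.26 2.27 2.27 2.27 2.28 2.27 2.27 2.27 2.27 0.84 0.84 0.84 2.27
 2.27 2.27 2.27 2.26 2.28 2.26 2.28 2.27 2.28 2.28 2.27 2.27]
[-0.43372458 -0.24775158] [-0.35020771  0.21628162]
```

>>> {"fn": "apply_moves", "kwargs": {"deltas": [[0,0,0,0.07,0.13,2,1],[0,0,0,0,0,3,1],[0,0,0,0,0,2,1],[0,0,0,0,0,1,1],[0,0,0,0,0,0.5,1],[0,0,0,0,0,0.4,1],[0,0,0,0,0,0.3,1],[0,0,0,0,0,0,1]]}}

```text
clock: 9.0
ee_pos: [0.4867, -0.1925, 0.1511]
tool_rot: [3.135, 0.19, 0.001]
wrist_force: [0.0, -0.5, 0.1]
opening: 0.133
finger_force: 39.0
```

>>> {"fn": "apply_moves", "kwargs": {"deltas": [[0,0,0,0,0,0.4,1],[0,0,0,0,0,0.4,1],[0,0,0,0,0,0.4,1],[0,0,0,0,0,0.2,1],[0,0,0,0,0,0,1]]}}

```text
clock: 9.5
ee_pos: [0.4862, -0.1921, 0.1362]
tool_rot: [-3.135, -0.19, 0.001]
wrist_force: [0.6, 0.1, -1.5]
opening: 0.135
finger_force: 39.0
```

>>> {"fn": "apply_moves", "kwargs": {"deltas": [[0,0,0,0,0,0.2,1],[0,0,0,0,0,0.2,1],[0,0,0,0,0,0.2,1],[0,0,0,0,0,0.1,1],[0,0,0,0,0,0.1,1],[0,0,0,0,0,0,1]]}}

```text
clock: 10.1
ee_pos: [0.4864, -0.1922, 0.1286]
tool_rot: [-3.136, -0.19, 0.0]
wrist_force: [-0.3, 0.2, -2.0]
opening: 0.134
finger_force: 39.0
```

>>> {"fn": "apply_moves", "kwargs": {"deltas": [[0,0,0,0,0,0.1,1],[0,0,0,0,0,0.1,1],[0,0,0,0,0,0.1,1],[0,0,0,0,0,0,1]]}}

```text
clock: 10.5
ee_pos: [0.4866, -0.1923, 0.1258]
tool_rot: [3.136, 0.19, 0.0]
wrist_force: [-0.2, 0.1, -0.2]
opening: 0.131
finger_force: 39.0
```

>>> {"fn": "apply_moves", "kwargs": {"deltas": [[0,0,0,0,0,0.1,1],[0,0,0,0,0,0,1]]}}

```text
clock: 10.7
ee_pos: [0.4868, -0.1924, 0.1255]
tool_rot: [3.135, 0.19, 0.001]
wrist_force: [-0.5, 0.7, 6.3]
opening: 0.132
finger_force: 39.0
```

>>> {"fn": "apply_moves", "kwargs": {"deltas": [[0,0,0,0,0,0.1,1],[0,0,0,0,0,0,1]]}}

```text
clock: 10.9
ee_pos: [0.487, -0.1926, 0.1253]
tool_rot: [3.135, 0.19, 0.001]
wrist_force: [-3.2, 1.3, 11.7]
opening: 0.129
finger_force: 39.1
```

>>> {"fn": "apply_moves", "kwargs": {"deltas": [[0,0,-0.07,0,0,-0.05,1],[0,0,-0.07,0,0,0,1],[0,0,-0.07,0,0,0,1],[0,0,-0.07,0,0,0,1]]}}

```text
clock: 11.3
ee_pos: [0.4874, -0.1931, 0.1255]
tool_rot: [3.076, 0.629, 0.003]
wrist_force: [-0.2, 0.1, 4.7]
opening: 0.134
finger_force: 39.1
```

>>> {"fn": "apply_moves", "kwargs": {"deltas": [[0,0,-0.05,0,0,0,1],[0,0,-0.05,0,0,0,1],[0,0,-0.05,0,0,0,1]]}}

```text
clock: 11.6
ee_pos: [0.4875, -0.193, 0.1255]
tool_rot: [3.02, 0.857, 0.003]
wrist_force: [0.7, -0.2, 5.3]
opening: 0.132
finger_force: 39.1
```

>>> {"fn": "apply_moves", "kwargs": {"deltas": [[0,0,-0.05,0,0,0.03,1],[0,0,-0.05,0,0,0,1],[0,0,-0.05,0,0,0,1]]}}

```text
clock: 11.9
ee_pos: [0.4875, -0.1931, 0.1254]
tool_rot: [2.947, 1.08, 0.003]
wrist_force: [-0.5, 0.6, 8.1]
opening: 0.134
finger_force: 39.1
```

>>> {"fn": "apply_moves", "kwargs": {"deltas": [[0,0,-0.05,0,0,0,1],[0,0,-0.05,0,0,0,1],[0,0,-0.05,0,0,0,1]]}}

```text
clock: 12.2
ee_pos: [0.4876, -0.1931, 0.1254]
tool_rot: [2.858, 1.298, 0.002]
wrist_force: [-0.3, -0.4, 6.9]
opening: 0.133
finger_force: 39.1
```

>>> {"fn": "apply_moves", "kwargs": {"deltas": [[0,0,-0.05,0,0,0,1],[0,0,-0.05,0,0,0,1],[0,0,-0.05,0,0,0,1]]}}

```text
clock: 12.5
ee_pos: [0.4876, -0.1932, 0.1254]
tool_rot: [2.752, 1.509, 0.002]
wrist_force: [-0.6, -0.4, 5.2]
opening: 0.134
finger_force: 39.1
```

>>> {"fn": "apply_moves", "kwargs": {"deltas": [[0,0,-0.05,0,0,0,1],[0,0,-0.05,0,0,0,1],[0,0,-0.05,0,0,0,1]]}}

```text
clock: 12.8
ee_pos: [0.4875, -0.1933, 0.1253]
tool_rot: [2.631, 1.71, 0.001]
wrist_force: [-1.4, -2.6, 5.9]
opening: 0.131
finger_force: 39.1
```

>>> {"fn": "apply_moves", "kwargs": {"deltas": [[0,0,-0.05,0,0,0.02,1],[0,0,-0.05,0,0,0,1],[0,0,-0.05,0,0,0,1]]}}

```text
clock: 13.1
ee_pos: [0.4872, -0.193, 0.1246]
tool_rot: [2.497, 1.903, 0.001]
wrist_force: [-0.9, 1.0, -0.2]
opening: 0.137
finger_force: 39.0
```

>>> {"fn": "apply_moves", "kwargs": {"deltas": [[0,0,-0.05,0,0,0,1],[0,0,-0.05,0,0,0,1],[0,0,-0.05,0,0,0,1]]}}

```text
clock: 13.4
ee_pos: [0.4864, -0.1922, 0.1236]
tool_rot: [-2.348, -2.086, 0.0]
wrist_force: [0.3, -0.5, -1.6]
opening: 0.134
finger_force: 39.0
```

>>> {"fn": "apply_moves", "kwargs": {"deltas": [[0,0,0,0,0,0.15,1],[0,0,0,0,0,0.15,1],[0,0,0,0,0,0,1]]}}

```text
clock: 13.7
ee_pos: [0.4863, -0.1921, 0.1203]
tool_rot: [-2.351, -2.083, 0.0]
wrist_force: [0.3, 0.1, -1.0]
opening: 0.135
finger_force: 39.0
```

>>> {"fn": "apply_moves", "kwargs": {"deltas": [[0,0,0,0,0,0.1,1],[0,0,0,0,0,0.1,1],[0,0,0,0,0,0,1]]}}

```text
clock: 14.0
ee_pos: [0.4868, -0.1924, 0.1195]
tool_rot: [2.35, 2.084, 0.0]
wrist_force: [-2.1, 1.6, 5.4]
opening: 0.131
finger_force: 39.1
```

>>> {"fn": "apply_moves", "kwargs": {"deltas": [[0,0,0.1,0,0,-0.03,1],[0,0,0.1,0,0,0.02,1],[0,0,0.12,0,0,0.03,1],[0,0,0.12,0,0,0.03,1],[0,0,0.12,0,0,0.03,1]]}}

```text
clock: 14.5
ee_pos: [0.4872, -0.1928, 0.1185]
tool_rot: [2.837, 1.345, 0.002]
wrist_force: [0.9, 0.1, 1.6]
opening: 0.134
finger_force: 39.0
```

```bash
python3 -c "
from h import *
goto([.4864,-.1922,.12],7)"
```

```text
t 14.5 p [ 0.4872 -0.1928  0.1185] q6 0.082 F [0.9 0.1 1.6] open 0.134 ff 39.0 tilt [ 0.     0.002 -1.   ]
shift cm [-0.01 -0.1  -0.15] yaw(y) -39.26 az 0.7634
```

>>> {"fn": "apply_moves", "kwargs": {"deltas": [[0,0,0.14,0,0,0.03,1],[0,0,0.14,0,0,0.03,1],[0,0,0.14,0,0,0.03,1],[0,0,0.14,0,0,0.03,1],[0,0,0.14,0,0,0.03,1],[0,0,0.14,0,0,0.03,1],[0,0,0.14,0,0,0.03,1],[0,0,0.14,0,0,0.03,1]]}}

```text
clock: 15.3
ee_pos: [0.487, -0.1927, 0.1159]
tool_rot: [3.119, -0.369, 0.002]
wrist_force: [0.3, -0.5, -0.4]
opening: 0.135
finger_force: 39.0
```

>>> {"fn": "apply_moves", "kwargs": {"deltas": [[0,0,0.14,0,0,0.03,1],[0,0,0.14,0,0,0.03,1],[0,0,0.14,0,0,0.03,1],[0,0,0.14,0,0,0.03,1],[0,0,0.14,0,0,0.03,1],[0,0,0.14,0,0,0.03,1]]}}

```text
clock: 15.9
ee_pos: [0.487, -0.1926, 0.1141]
tool_rot: [2.698, -1.609, 0.002]
wrist_force: [0.7, -0.3, -0.2]
opening: 0.13
finger_force: 39.0
```

```bash
python3 -c "
from h import *
goto([.4864,-.1922,.12],7)"
```

```text
t 15.9 p [ 0.487  -0.1926  0.1141] q6 2.043 F [ 0.7 -0.3 -0.2] open 0.13 ff 39.0 tilt [ 0.001 -0.001 -1.   ]
shift cm [-0.06  0.03 -0.59] yaw(y) -151.61 az -1.1974
```

>>> {"fn": "apply_moves", "kwargs": {"deltas": [[0,0,0.14,0,0,0.03,1],[0,0,0.14,0,0,0.03,1],[0,0,0.14,0,0,0.03,1],[0,0,0.14,0,0,0.03,1],[0,0,0.14,0,0,0.04,1],[0,0,0.1,0,0,0.03,1],[0,0,0,0,0,0,1]]}}

```text
clock: 16.6
ee_pos: [0.487, -0.1927, 0.1123]
tool_rot: [-1.865, 2.528, -0.002]
wrist_force: [0.2, -1.0, 1.8]
opening: 0.133
finger_force: 39.0
```

>>> {"fn": "apply_moves", "kwargs": {"deltas": [[0,0,0,0,0,0,-1],[0,0,0,0,0,0,-1],[0,0,0,0,0,0,-1],[0,0,0,0,0,0,-1],[0,0,0,0,0,0,-1],[0,0,0,0,0,0,-1],[0,0,0,0,0,0,-1],[0,0,0,0,0,0,-1],[0,0,0,0,0,0,-1],[0,0,0,0,0,0,-1],[0,0,0,0,0,0,-1]]}}

```text
clock: 17.7
ee_pos: [0.4865, -0.1923, 0.1118]
tool_rot: [1.867, -2.527, -0.0]
wrist_force: [-0.3, 0.1, 0.7]
opening: 1.0
finger_force: 0.0
```

```bash
python3 - <<'E'
from h import *
goto([.4864,-.1922,.12],7)
c=capture("scene");cv2.imwrite("pics/rel.png",cv2.resize(c["image"][100:250,340:500],None,fx=4,fy=4,interpolation=cv2.INTER_CUBIC)[...,::-1])
E
```

```text
t 17.7 p [ 0.4865 -0.1923  0.1118] q6 2.836 F [-0.3  0.1  0.7] open 1.0 ff 0.0 tilt [ 0.  0. -1.]
shift cm [-0.01  0.01 -0.82] yaw(y) 162.9 az 1.1502
```

View pics/rel.png

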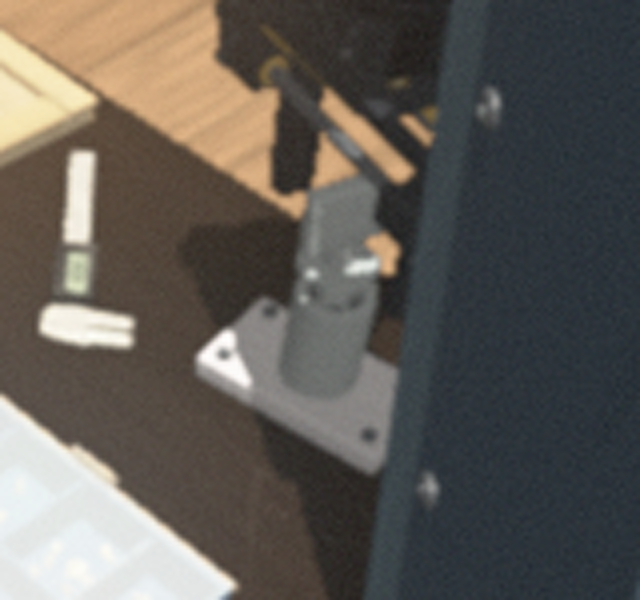

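The picture shows the screw standing upright in the boss (wing at about (340,220)), with the open fingers clear of it. I'll turn the open gripper back half a turn, regrip and continue.

>>> {"fn": "apply_moves", "kwargs": {"deltas": [[0,0,-0.14,0,0,0,-1],[0,0,-0.14,0,0,0,-1],[0,0,-0.14,0,0,0,-1],[0,0,-0.14,0,0,0,-1],[0,0,-0.14,0,0,0,-1],[0,0,-0.14,0,0,0,-1],[0,0,-0.14,0,0,0,-1],[0,0,-0.14,0,0,0,-1],[0,0,-0.14,0,0,0,-1],[0,0,-0.14,0,0,0,-1],[0,0,-0.14,0,0,0,-1],[0,0,-0.14,0,0,0,-1],[0,0,-0.14,0,0,0,-1],[0,0,-0.14,0,0,0,-1],[0,0,-0.14,0,0,0,-1],[0,0,-0.14,0,0,0,-1],[0,0,-0.14,0,0,0,-1],[0,0,-0.14,0,0,0,-1]]}}

```text
clock: 19.55
ee_pos: [0.4865, -0.1923, 0.1118]
tool_rot: [-2.974, -1.013, 0.0]
wrist_force: [-0.3, 0.2, -0.1]
opening: 1.0
finger_force: 0.0
```

>>> {"fn": "apply_moves", "kwargs": {"deltas": [[0,0,-0.14,0,0,0,-1],[0,0,-0.14,0,0,0,-1],[0,0,-0.14,0,0,0,-1],[0,0,-0.14,0,0,0,-1],[0,0,-0.06,0,0,0,-1],[0,0,0,0,0,0,-1]]}}

```text
clock: 20.15
ee_pos: [0.4865, -0.1923, 0.1118]
tool_rot: [-2.528, -1.865, 0.0]
wrist_force: [0.2, -0.1, 0.1]
opening: 1.002
finger_force: 0.0
```

```bash
python3 -c "
from h import *
goto([.4865,-.1923,.1118],72.9)"
```

```text
t 20.15 p [ 0.4865 -0.1923  0.1118] q6 -0.304 F [ 0.2 -0.1  0.1] open 1.002 ff 0.0 tilt [-0. -0. -1.]
shift cm [-0.  0.  0.] yaw(y) -17.16 az -0.0011
```

>>> {"fn": "apply_moves", "kwargs": {"deltas": [[0,0,0,0,0,0,1],[0,0,0,0,0,0,1],[0,0,0,0,0,0,1],[0,0,0,0,0,0,1],[0,0,0,0,0,0,1],[0,0,0,0,0,0,1],[0,0,0,0,0,0,1],[0,0,0,0,0,0,1],[0,0,0,0,0,0,1],[0,0,0,0,0,0,1],[0,0,0,0,0,0,1],[0,0,0,0,0,0,1],[0,0,0,0,0,0,1],[0,0,0,0,0,0,1]]}}

```text
clock: 21.55
ee_pos: [0.4865, -0.1923, 0.1119]
tool_rot: [2.528, 1.864, 0.0]
wrist_force: [-0.9, -0.1, 1.0]
opening: 0.132
finger_force: 50.1
```

>>> {"fn": "apply_moves", "kwargs": {"deltas": [[0,0,0.1,0,0,0.02,1],[0,0,0.13,0,0,0.03,1],[0,0,0.14,0,0,0.03,1],[0,0,0.14,0,0,0.03,1],[0,0,0.14,0,0,0.03,1],[0,0,0.14,0,0,0.03,1],[0,0,0.14,0,0,0.03,1],[0,0,0.14,0,0,0.03,1]]}}

```text
clock: 22.35
ee_pos: [0.4864, -0.192, 0.1095]
tool_rot: [-3.126, -0.306, 0.0]
wrist_force: [0.1, 1.5, 0.8]
opening: 0.136
finger_force: 50.1
```

>>> {"fn": "apply_moves", "kwargs": {"deltas": [[0,0,0.14,0,0,0.03,1],[0,0,0.14,0,0,0.03,1],[0,0,0.14,0,0,0.03,1],[0,0,0.14,0,0,0.03,1],[0,0,0.14,0,0,0.03,1],[0,0,0.14,0,0,0.03,1],[0,0,0.14,0,0,0.03,1],[0,0,0.14,0,0,0.03,1],[0,0,0.14,0,0,0.03,1],[0,0,0.14,0,0,0.03,1],[0,0,0.14,0,0,0.03,1],[0,0,0.14,0,0,0.03,1],[0,0,0.14,0,0,0.03,1],[0,0,0.08,0,0,0.02,1],[0,0,0,0,0,0,1],[0,0,0,0,0,0,1]]}}

```text
clock: 23.95
ee_pos: [0.4864, -0.1921, 0.1053]
tool_rot: [2.077, -2.357, -0.0]
wrist_force: [-0.0, -0.4, -0.2]
opening: 0.131
finger_force: 50.1
```

```bash
python3 - <<'E'
from h import *
goto([.4864,-.1922,.12],83)
c=capture("scene");cv2.imwrite("pics/end.png",cv2.resize(c["image"][100:250,340:500],None,fx=4,fy=4,interpolation=cv2.INTER_CUBIC)[...,::-1])
E
```

```text
t 23.95 p [ 0.4864 -0.1921  0.1053] q6 2.664 F [-0.  -0.4 -0.2] open 0.131 ff 50.1 tilt [-0.  0. -1.]
shift cm [ 0.01  0.   -1.47] yaw(y) 172.78 az -0.0038
```

View pics/end.png

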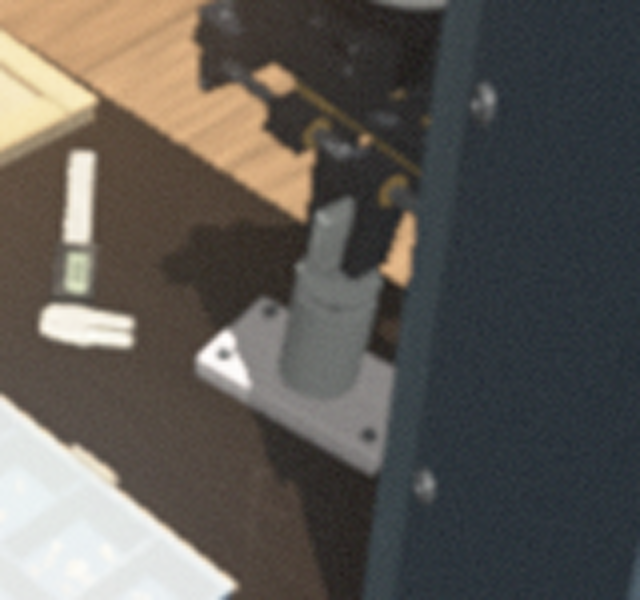

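The screw is upright in the boss, with its flange just above the rim at about (340,290) and its wing still gripped. Its wing centre is 40.5 mm above the mouth after a 360° turn, as expected. Handing in.

```bash
python3 -c "
from h import *
print(hand_in())"
```

```text
the job is handed in; nothing more can be done
None
```

The middle screw is standing upright in the boss and still gripped by its wing; it dropped about 6 mm at the thread start, then took one full clockwise turn (in two grasps), and I handed the job in at about 24 s.

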